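# Let the card core out of the roll feeder

### The job

Two roll feeders stand on the table: behind the gate of one waits a bare card core, behind the gate of the other a thin crepe paper roll. Press down the paddle of the feeder with the card core and keep it down until the core has rolled into the catch tray, then let go so that the gate shuts again. Do it with the fingertips on the paddle only: do not touch or lift the core itself, keep the crepe roll shut in, and leave the jars and the tub where they are.

Things in the scene. Friction and masses are not known exactly. Their poses are not given: they have to be found in the camera images.
- rack_core: Plywood feeder, fixed, holding the card core; 285 x 222 mm. Origin: on the table, middle of the lane; own x runs down the ramp, roughly away from the robot; z up. Ramp (14 degrees, 208 wide, side walls 89 high) from x = -80 to +75 mm, then an open catch tray, floor x = 79 to 145 at z = 6, end wall 51 high. Lever pin across the walls at x = -60, z = 115 (post tops 128). Left or right of the robot.
- rack_crepe: The other feeder, the same in every measure, holding the crepe roll. The two are told apart only by the roll they hold: either may be the left or the right one, and each is turned by up to 0.3 rad.
- pad_core (a point): Centre of the top face of the press paddle (wooden plate 40 x 44 mm with a thin black rubber pad), on the lever's end nearest the robot, 100 mm from the pin. At rest at x = -160, y = 0, z = 131.5 in the frame of rack_core, facing up; pressed fully it is 40 mm lower and tilted 0.4 rad. Nothing stands under it. It moves with the lever.
- pad_crepe (a point): The same point on the paddle of the crepe roll's feeder. Not to be pressed.
- lever_core (a joint): Rocking lever of the card core's feeder (beam over the lane, gate plate across it at x = +32 mm), rad: 0 = at rest, gate foot 10 mm above the ramp; grows as the paddle goes down and the gate rises; hard stop at 0.40. The core passes from about 0.3. A spring shuts it when let go; pressing down on the paddle's centre takes about 3 N to start and 5 N at the stop.
- lever_crepe (a joint): The same for the crepe roll's feeder; stays at 0.
- card_core: Bare brown card tube, 43 mm across, 200 long, 40 g, lying across the lane against the gate; loose, rolls down by itself when the gate is up. Origin on its skin, turns as it rolls. Own x along the tube.
- core_mid (a point): Middle of the card core, on its axis. In the tray it lies at x = +96 to +124 mm, z about 27 mm, in the frame of rack_core; behind the gate at x about +8, z about 58.
- crepe_roll: Solid roll of crepe paper, 31 mm across, 191 long, lying across the other lane against its gate. Origin on its skin.
- crepe_mid (a point): Middle of the crepe roll, on its axis.
- spice_jar: Upright spice jar, 46 across, 106 high, between the two paddles; origin under its middle. A bystander.
- honey_jar: Upright honey jar, 71 across, 110 high, left of the feeders; origin under its middle. A bystander.
- small_tub: Open white tub, 107 across, 80 high, right of the feeders; origin under its middle. A bystander.

How it is judged:
By the outcome, as a careful person would: the job done as asked, in the order asked, and still so for the second after the job is handed in, with the robot touching nothing.
It also fails if it takes over 35 s, if anything falls off the work surface, if the arm or the gripper's body presses on something with over 40 N, if the wrist force passes 120 N, or if a joint passes its speed limit or range.

### The arm

A 6-joint arm with a two-finger parallel gripper is mounted at the origin on a cart in front of the work surface, level with it; the furniture and walls round the work are solid. World frame = base frame: x ahead of the robot, y to its left, z up, the work surface at z = 0. Lengths are in mm, angles in rad, forces in N, time in s.
With the tool pointing down it reaches from about 350 to 950 mm from the base axis. Payload 17.4 kg.
Tool frame: the origin (TCP) lies midway between the tips of the shut fingers; the grasp point (between the pads) lies behind it (grip_depth is the z of the grasp point in the tool frame, in mm); z points along the fingers, y is the line along which they close (so a half turn about z gives the same grasp; the last joint's range is limited). The gripper opens to 93 mm and grips with 3 to 60 N. Pads are 15 mm wide; open, the fingers measure 128 mm over their backs; the gripper's body (75 mm by 188 mm) begins 65 mm behind the grasp point.
Start: joints at [-1.251, 0.116, 1.442, -0, 1.584, -0.038], TCP at [236.386, -632.261, 218.646] pointing down, gripper open.
Joint ranges: [-2.83, 2.83], [-0.83, 2.19], [0.07, 2.5], [-1.14, 4.28], [0.01, 3], [-2.97, 2.97]. Speed limits (rad/s): [1.89, 1.89, 2.22, 3.14, 3.14, 3.14].

### API

Orientations are given as a unit quaternion [w, x, y, z].
In Python, from bench import observe, grab_frame, sign_off, grip_depth gives the robot as it stands.
- The arm moves only by the shell command python3 -m crank 'ROWS' [FORCE]. ROWS is JSON, a list of rows, each a list of 3 entries, a list of its own where there are three numbers: the shift along the tool's x, y, z in mm, then the turn about the tool's z in degrees, then the opening, from -1 (shut) to 1 (fully open). A call has 1 to 5 rows; each row shifts and turns the commanded pose from where the row before left it, along the tool's axes as they then stand; what a row does not reach is not made up. A row lasts 1/12 s, in which the tool goes at most 41.7 mm and 7.16 degrees, less where a joint would pass 70% of its speed; a pose out of reach is approached as far as the arm can. A call with a gripper value outside its range is refused whole. The fingers move at their own pace and stop on an object; FORCE is the grip in N (left out, the last holds). Time passes only in rows, so rows that do not move let the fingers close. It gives the time, the measured TCP pose, the force, the opening and the grip force at its end, in the units of the state.
- observe(): the state, without advancing time (a new reading comes with each control period).
- grab_frame(name): name is "scene" or "top" or "wrist"; returns a dict with "pixels" (400x640x3 uint8, blue, green, red), "depth" (400x640 float32, mm along the optical axis (not along the pixel's ray), 0 where there is no reading), "fx", "fy", "cx", "cy" (pixels), "world_from_camera" (4x4, takes a point from camera to world coordinates). Camera axes: x right, y down, z forward; pixel columns grow to the right and rows downward; lengths in mm; the calibration is good to about 2 mm. A picture is of the moment at which its call begins.
- sign_off(): hands the job in; it is judged then, once.
The state is a dict: "clock": time; "qpos": joint angles; "qvel": joint speeds; "joint_torque": joint torques, N m; "eef_pos": TCP position; "tcp_rot": TCP orientation; "contact_force": force on the tool from outside, world axes, zero at the start; "moment": the same for the moment, N m; "opening": finger opening in mm; "gripper_force": force on a finger pad.
Only numpy, scipy, OpenCV 4.12 (cv2) and the standard library are available. Lean on these libraries where they do the work, as an engineer would, in place of code of your own. Each camera call takes 0.05 s, during which the arm holds its last target. There are 200 camera calls.

## Working session

There is one attempt and no reset: what is moved stays moved. The work goes in short steps, Python scripts to look and compute and a shell command to move; the robot and the scene stay as the last step left them, time stands still between calls to the robot, and variables do not carry over. Pictures are saved under pics/ and viewed, at most 10 in all, crops included, and the job is handed in when it is done.

```bash
mkdir -p pics
python3 - <<'E'
from bench import *
import cv2,numpy as np
for n in("scene","top"):
    f=grab_frame(n);cv2.imwrite(f"pics/{n}0.png",f["pixels"]);np.savez(f"{n}0.npz",**f)
    print(n,np.round(f["world_from_camera"],2).tolist(),f["fx"])
s=observe();print(s,grip_depth)
E
```

```text
scene [[-0.76, -0.33, 0.55, -273.41], [-0.64, 0.37, -0.67, 996.18], [0.02, -0.87, -0.5, 858.48], [0.0, 0.0, 0.0, 1.0]] 409.76464349948225
top [[-0.02, -1.0, 0.09, 445.79], [-1.0, 0.02, 0.01, -5.72], [-0.01, -0.09, -1.0, 1608.57], [0.0, 0.0, 0.0, 1.0]] 377.34435200311555
{'clock': 0.1, 'qpos': array([-1.25080786e+00,  1.16415467e-01,  1.44217395e+00,  1.08680668e-05,
        1.58401911e+00, -3.78324158e-02]), 'qvel': array([ 0.00060179, -0.00140452, -0.0015256 ,  0.00112522, -0.00083666,
       -0.00218438]), 'joint_torque': array([ 1.72440665e-03, -7.22895670e+01, -6.23866510e+01,  7.82290567e-02,
        2.28268752e-02, -1.08775569e-04]), 'eef_pos': array([ 236.32477639, -632.08351572,  218.00943681]), 'tcp_rot': array([-5.03654246e-04,  9.84038033e-01,  1.77957558e-01, -6.60416117e-05]), 'contact_force': array([ 0.32554396, -0.31661549,  0.61817236]), 'moment': array([ 0.00078061, -0.01074671,  0.00677731]), 'gripper_force': 0.0, 'opening': 93.3800751320473} -18.8
```

View pics/top0.png

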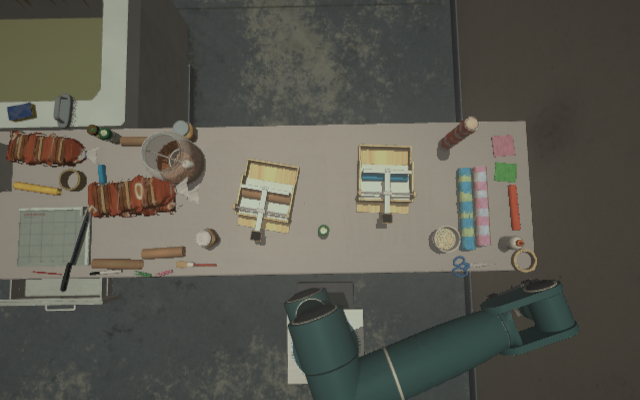

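View pics/scene0.png

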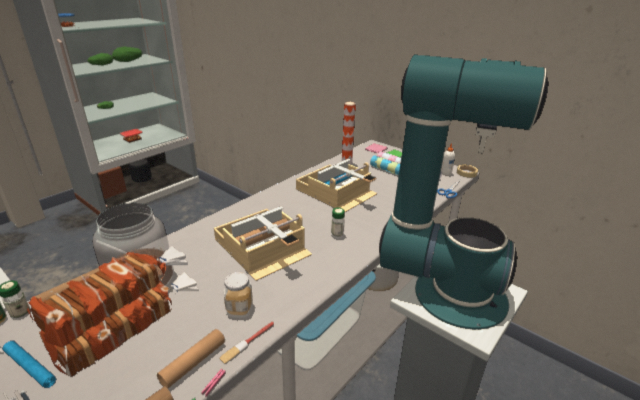

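The left feeder (top view, roll at ~(266,195), pad at ~(256,236)) holds the brown tube. The right one, with its roll at ~(388,177), holds the blue crepe roll. Next I measure the pad and the lane axis.

Run:
```python
import numpy as np,cv2
f=np.load("top0.npz");P=f["pixels"];D=f["depth"];W=f["world_from_camera"]
v,u=np.mgrid[0:400,0:640]
C=np.stack([(u-f["cx"])/f["fx"]*D,(v-f["cy"])/f["fy"]*D,D,np.ones_like(D)],-1)
X=(C@W.T)[...,:3]; np.save("X.npy",X)
for nm,(u0,u1,v0,v1) in dict(L=(225,305,150,250),R=(350,420,138,228)).items():
    S=X[v0:v1,u0:u1];p=P[v0:v1,u0:u1].max(-1)
    m=(p<60)&(S[...,2]>100)&(S[...,2]<150)&(v[v0:v1,u0:u1]>205)
    print(nm,"pad",m.sum(),np.median(S[m],0).round(1),S[m].min(0).round(),S[m].max(0).round())
    w=(S[...,2]>4)&(S[...,2]<200)
    # beam: white pixels
    b=(P[v0:v1,u0:u1].min(-1)>150)&(S[...,2]>100)
    r=cv2.minAreaRect(S[w][:,:2].astype(np.float32));print("rect",r)
    print("beam",b.sum(),cv2.minAreaRect(S[b][:,:2].astype(np.float32)) if b.sum()>3 else None)
for nm,(uu,vv) in dict(spice=(323,231),honey=(205,237),tub=(445,239)).items(): print(nm,X[vv,uu].round())
h=cv2.resize(P[145:255,220:425],None,fx=3.8,fy=3.8,interpolation=cv2.INTER_CUBIC);cv2.imwrite("pics/crop.png",h)
```

```text
L pad 54 [460.9 264.7 130.6] [447. 249. 122.] [475. 282. 136.]
rect ((617.442626953125, 247.4483184814453), (338.90997314453125, 426.4326477050781), 89.19947052001953)
beam 330 ((555.6293334960938, 158.09292602539062), (354.06610107421875, 173.8759765625), 82.3120346069336)
  return _methods._mean(a, axis=axis, dtype=dtype,
  ret = um.true_divide(
Traceback (most recent call last):
ValueError: zero-size array to reduction operation minimum which has no identity
```

```bash
python3 -m crank '[[[0,0,-5],6.4,-1],[[0,0,-5],6.4,-1],[[0,0,-5],6.4,-1],[[0,0,-5],6.4,-1],[[0,0,-5],6.4,-1]]'
cat > go.py <<'E'
from bench import *
import numpy as np,sys
from scipy.spatial.transform import Rotation as R
s=observe();q=s["tcp_rot"];r=R.from_quat(np.r_[q[1:],q[0]])
t=np.array([float(a) for a in sys.argv[1:4]])
print("pos",s["eef_pos"].round(1),"toolx",r.apply([1,0,0]).round(3),"tool delta",r.inv().apply(t-s["eef_pos"]).round(1),"t",s["clock"],"F",s["contact_force"].round(1))
E
python3 go.py 461 265 240
python3 - <<'E'
import numpy as np,cv2
f=np.load("top0.npz");P=f["pixels"];X=np.load("X.npy")
cv2.imwrite("pics/crop.png",cv2.resize(P[145:255,220:425],None,fx=3.8,fy=3.8,interpolation=cv2.INTER_CUBIC))
for nm,(uu,vv) in dict(spice=(323,231),padR=(388,218),farL=(268,162),padL=(256,236)).items(): print(nm,X[vv,uu].round())
E
```

```text
clock: 0.52
eef_pos: [236.4, -632.2, 243.4]
tcp_rot: [-0.0, 0.995, -0.103, -0.0]
contact_force: [0.0, 0.8, 0.0]
opening: 64.4
gripper_force: 0.0
pos [ 236.4 -632.2  243.4] toolx [ 0.979 -0.205 -0.   ] tool delta [  36.2 -924.1    4. ] t 0.5167 F [0.  0.8 0. ]
spice [474.  -1. 110.]
padR [ 520. -257.  129.]
farL [769. 225.  47.]
padL [459. 261. 131.]
```

View pics/crop.png

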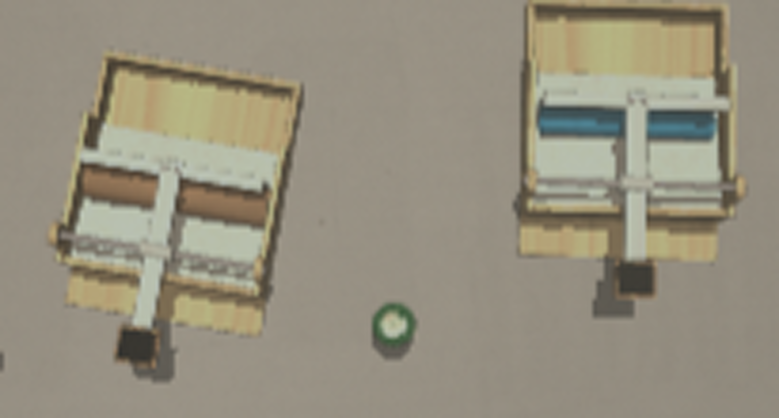

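The crop shows the brown core behind the left gate and its dark pad at crop (137,345). The blue crepe roll is on the right. I'll travel above the left pad.

```bash
python3 -m crank '[[[1.4,-37,0],0,-1],[[1.4,-37,0],0,-1],[[1.4,-37,0],0,-1],[[1.4,-37,0],0,-1],[[1.4,-37,0],0,-1]]'
python3 go.py 461 265 240
python3 -m crank '[[[1.4,-37,0],0,-1],[[1.4,-37,0],0,-1],[[1.4,-37,0],0,-1],[[1.4,-37,0],0,-1],[[1.4,-37,0],0,-1]]'
python3 -m crank '[[[1.4,-37,0],0,-1],[[1.4,-37,0],0,-1],[[1.4,-37,0],0,-1],[[1.4,-37,0],0,-1],[[1.4,-37,0],0,-1]]'
python3 -m crank '[[[1.4,-37,0],0,-1],[[1.4,-37,0],0,-1],[[1.4,-37,0],0,-1],[[1.4,-37,0],0,-1],[[1.4,-37,0],0,-1]]'
python3 go.py 461 265 240
```

```text
clock: 0.93
eef_pos: [280.1, -450.6, 243.1]
tcp_rot: [-0.0, 0.995, -0.1, -0.0]
contact_force: [1.1, -0.7, 0.1]
opening: 31.0
gripper_force: 0.0
pos [ 280.1 -450.6  243.1] toolx [ 0.98 -0.2  -0.  ] tool delta [  34.3 -737.3    3.5] t 0.9333 F [ 1.1 -0.7  0.1]
clock: 1.35
eef_pos: [323.7, -270.8, 243.4]
tcp_rot: [-0.0, 0.995, -0.1, 0.0]
contact_force: [1.0, 0.4, -0.2]
opening: 1.0
gripper_force: 0.0
clock: 1.77
eef_pos: [367.4, -90.8, 243.6]
tcp_rot: [0.0, 0.995, -0.1, 0.0]
contact_force: [0.4, -0.4, 0.9]
opening: 0.6
gripper_force: 0.0
clock: 2.18
eef_pos: [411.1, 89.3, 243.7]
tcp_rot: [-0.0, 0.995, -0.1, 0.0]
contact_force: [0.8, -0.8, 0.3]
opening: 0.2
gripper_force: 0.0
pos [411.1  89.3 243.7] toolx [ 0.98  -0.199  0.   ] tool delta [  13.9 -182.1    3.7] t 2.1833 F [ 0.8 -0.8  0.3]
```

```bash
python3 -m crank '[[[2.8,-36.5,0],0,-1],[[2.8,-36.5,0],0,-1],[[2.8,-36.5,0],0,-1],[[2.8,-36.5,0],0,-1],[[2.8,-36.5,0],0,-1]]'
python3 -m crank '[[[0,0,8],0,-1],[[0,0,0],0,-1]]'
python3 - <<'E'
from bench import *
import numpy as np,cv2
f=grab_frame("wrist");P=f["pixels"];D=f["depth"];cv2.imwrite("pics/w1.png",P)
v,u=np.mgrid[0:400,0:640]
C=np.stack([(u-f["cx"])/f["fx"]*D,(v-f["cy"])/f["fy"]*D,D,np.ones_like(D)],-1)
X=(C@f["world_from_camera"].T)[...,:3]
m=(P.max(-1)<60)&(X[...,2]>122)&(X[...,2]<140)&(np.hypot(X[...,0]-461,X[...,1]-265)<40)
print(m.sum());S=X[m]
print(cv2.minAreaRect(S[:,:2].astype(np.float32)),np.median(S,0),S.min(0),S.max(0))
E
python3 go.py 461 265 240
```

```text
clock: 2.6
eef_pos: [461.4, 265.4, 243.4]
tcp_rot: [0.0, 0.995, -0.1, -0.0]
contact_force: [0.4, 0.3, 0.1]
opening: 1.0
gripper_force: 0.0
clock: 2.77
eef_pos: [461.0, 264.5, 233.5]
tcp_rot: [0.001, 0.995, -0.099, -0.001]
contact_force: [-0.3, -0.3, -0.3]
opening: 0.6
gripper_force: 0.0
1003
((460.4609680175781, 265.61761474609375), (35.835166931152344, 32.390865325927734), 79.19154357910156) [457.80026544 264.97797116 130.60669657] [441.19284456 245.49190928 128.51712734] [473.77830623 285.89288143 132.80399539]
pos [461.  263.4 234.4] toolx [ 0.98  -0.198 -0.002] tool delta [-0.3 -1.5 -5.6] t 2.8167 F [-0.2 -0.7 -0.8]
```

View pics/w1.png

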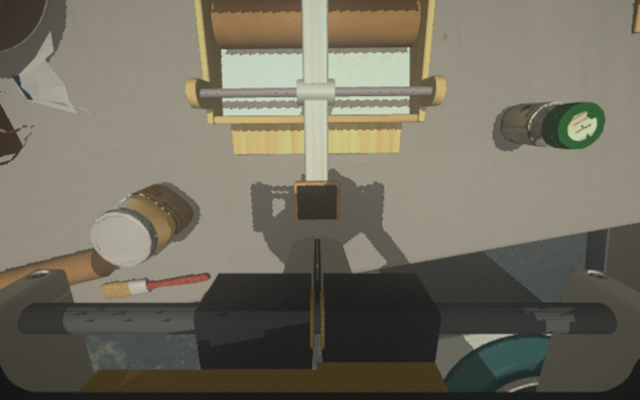

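The wrist view shows the pad at (317,201), directly in line with the shut fingers at (317,245), with the brown core beyond. The pad is centred under the TCP, so I descend.

```bash
python3 -m crank '[[[0,-1,20],0,-1],[[0,0,25],0,-1],[[0,0,25],0,-1],[[0,0,15],0,-1],[[0,0,0],0,-1]]'
python3 -m crank '[[[0,0,5],0,-1],[[0,0,5],0,-1],[[0,0,5],0,-1],[[0,0,5],0,-1],[[0,0,0],0,-1]]'
python3 go.py 461 265 97
```

```text
clock: 3.23
eef_pos: [460.5, 262.5, 147.8]
tcp_rot: [0.001, 0.995, -0.101, -0.002]
contact_force: [-0.2, -0.9, -0.1]
opening: 0.3
gripper_force: 0.0
clock: 3.65
eef_pos: [461.7, 264.3, 130.3]
tcp_rot: [-0.0, 0.995, -0.1, 0.0]
contact_force: [1.0, 0.2, 3.5]
opening: 0.5
gripper_force: 1.5
pos [461.7 264.3 130.3] toolx [ 0.98  -0.199  0.   ] tool delta [-0.8 -0.5 33.3] t 3.65 F [1.  0.2 3.5]
```

Contact at 3.5 N. Now I press in smooth steps.

```bash
python3 -m crank '[[[0,0,6],0,-1],[[0,0,6],0,-1],[[0,0,6],0,-1],[[0,0,6],0,-1],[[0,0,5],0,-1]]'
python3 -m crank '[[[0,0,2],0,-1],[[0,0,0],0,-1],[[0,0,0],0,-1],[[0,0,0],0,-1],[[0,0,0],0,-1]]'
python3 -m crank '[[[0,0,0],0,-1],[[0,0,0],0,-1],[[0,0,0],0,-1],[[0,0,0],0,-1],[[0,0,0],0,-1]]'
cat > look.py <<'E'
from bench import *
import numpy as np,cv2,sys
out=[]
for n in("top","wrist"):
    f=grab_frame(n);P=f["pixels"];D=f["depth"];cv2.imwrite(f"pics/{n}_{sys.argv[1]}.png",P)
    v,u=np.mgrid[0:400,0:640]
    X=(np.stack([(u-f["cx"])/f["fx"]*D,(v-f["cy"])/f["fy"]*D,D,np.ones_like(D)],-1)@f["world_from_camera"].T)[...,:3]
    a=np.array([np.cos(-.2),np.sin(-.2)]);r=X[...,:2]-np.array([460.5,265.6])
    lx=r@a-160;ly=r@np.array([-a[1],a[0]])
    p=P.astype(int);h=cv2.cvtColor(P,cv2.COLOR_BGR2HSV)
    m=(p[...,2]-p[...,0]>25)&(p[...,2]<170)&(lx>-30)&(lx<138)&(abs(ly)<85)&(X[...,2]>15)&(X[...,2]<95)
    print(n,m.sum(),"core lane-x",np.percentile(lx[m],[10,50,90]).round() if m.any() else 0,"z",np.percentile(X[m][:,2],[50,90]).round() if m.any() else 0)
    if n=="top": big=cv2.resize(P[145:255,220:425],None,fx=3.8,fy=3.8,interpolation=cv2.INTER_CUBIC);cv2.imwrite(f"pics/crop_{sys.argv[1]}.png",big)
E
python3 look.py a; python3 go.py 461 265 97
```

```text
clock: 4.07
eef_pos: [462.1, 264.5, 101.6]
tcp_rot: [-0.0, 0.995, -0.1, 0.001]
contact_force: [1.3, 0.4, 6.4]
opening: 0.6
gripper_force: 2.6
clock: 4.48
eef_pos: [462.0, 264.4, 100.0]
tcp_rot: [-0.0, 0.995, -0.1, 0.0]
contact_force: [-0.5, 0.2, 5.3]
opening: 0.5
gripper_force: 2.7
clock: 4.9
eef_pos: [462.0, 264.4, 100.0]
tcp_rot: [-0.0, 0.995, -0.1, 0.0]
contact_force: [-1.2, 1.0, 5.1]
opening: 0.5
gripper_force: 2.7
top 368 core lane-x [104. 118. 133.] z [44. 49.]
wrist 0 core lane-x 0 z 0
pos [462.  264.4 100. ] toolx [ 0.98  -0.199  0.001] tool delta [-1.1 -0.4  3. ] t 5.0 F [0.5 0.1 5.5]
```

View pics/crop_a.png

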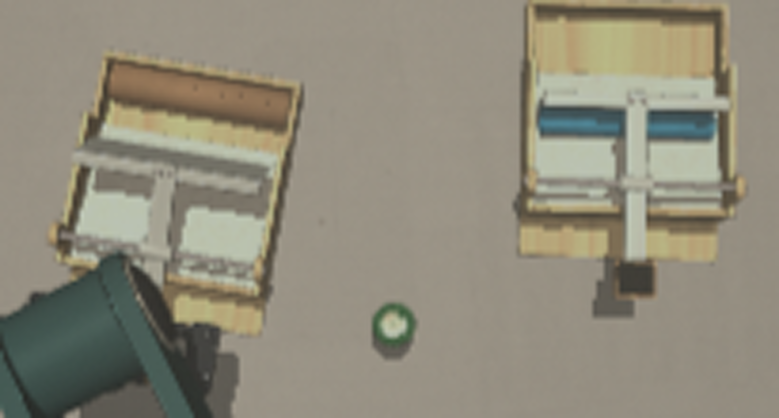

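The core lies in the tray against the end wall (crop ~(200,95)) and the gate is still up. I'll let go gently and back off.

```bash
python3 -m crank '[[[0,0,-7],0,-1],[[0,0,-7],0,-1],[[0,0,-7],0,-1],[[0,0,-7],0,-1],[[0,0,-7],0,-1]]'
python3 -m crank '[[[0,0,-15],0,-1],[[0,0,-25],0,-1],[[0,0,-25],0,-1],[[0,0,-25],0,-1],[[0,0,-10],0,-1]]'
python3 -m crank '[[[0,37,0],0,-1],[[0,37,0],0,-1],[[0,37,0],0,-1],[[0,37,0],0,-1],[[0,0,0],0,-1]]'
python3 -m crank '[[[0,0,0],0,-1],[[0,0,0],0,-1],[[0,0,0],0,-1]]'
python3 look.py b
```

```text
clock: 5.42
eef_pos: [462.0, 264.2, 135.7]
tcp_rot: [-0.0, 0.995, -0.1, 0.001]
contact_force: [0.3, 0.8, -0.5]
opening: 0.4
gripper_force: 0.0
clock: 5.83
eef_pos: [462.3, 264.5, 238.3]
tcp_rot: [-0.001, 0.995, -0.1, 0.002]
contact_force: [0.3, 1.0, 1.3]
opening: 0.3
gripper_force: 0.0
clock: 6.25
eef_pos: [431.2, 115.0, 234.6]
tcp_rot: [0.001, 0.995, -0.102, 0.0]
contact_force: [-0.2, 0.9, 0.9]
opening: 0.4
gripper_force: 0.0
clock: 6.5
eef_pos: [432.3, 120.0, 234.3]
tcp_rot: [0.0, 0.995, -0.1, -0.0]
contact_force: [-0.5, 0.1, 0.1]
opening: 0.3
gripper_force: 0.0
top 368 core lane-x [104. 118. 134.] z [44. 49.]
wrist 0 core lane-x 0 z 0
```

View pics/crop_b.png

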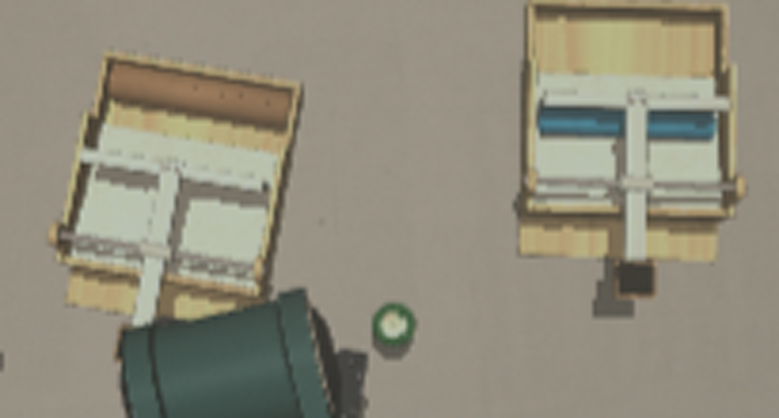

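The gate is back at its rest position (crop ~(175,165)) and the core is in the tray. The crepe roll is still shut in, the spice jar hasn't moved and the arm is clear.

```bash
python3 -c "
from bench import *
print(sign_off())"
```

```text
the job is handed in; nothing more can be done
None
```

The card core rolled into the catch tray and its gate shut again once I let go of the paddle; only that paddle was pressed, the crepe roll stayed shut in, and the job was handed in at about 6.6 s.

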